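# Seat and clamp the keyed model plate

## Robot

A 7-joint arm with a two-finger parallel gripper is mounted at the origin on a cart in front of the work surface, level with it; the furniture and walls round the work are solid. World frame = base frame: x ahead of the robot, y to its left, z up, the work surface at z = 0. Lengths are in m, angles in degrees, forces in N, time in s.
With the tool pointing down it reaches from about 0.35 to 0.9 m from the base axis. Payload 7.2 kg.
Tool frame: the origin (TCP) lies at the very end of the fingers, on their centre line; the grasp point (between the pads) lies 19 mm behind it; z points along the fingers, y is the line along which they close (so a half turn about z gives the same grasp; the last joint's range is limited). The gripper opens to 88 mm and grips with 3 to 60 N. Pads are 20 mm wide; open, the fingers measure 115 mm over their backs; the gripper's body (75 mm by 178 mm) begins 61 mm behind the grasp point.
Start: joints at [64.733, 23.554, -0.728, 91.456, 0.321, 64.991, -4.71], TCP at [0.228, -0.582, 0.223] pointing down, gripper open.
Joint ranges: [-169.25, 169.25], [-16.82, 113.86], [-84.01, 82.57], [7.8, 145.47], [-59.2, 239.2], [7.22, 106.19], [-163.78, 163.78]. Speed limits (degrees/s): [136.94, 136.94, 172.46, 172.46, 180, 180, 180].

## Interface

Orientations are given as [roll, pitch, yaw] about the fixed x, y, z axes, in that order (R = Rz(yaw) Ry(pitch) Rx(roll)).
In Python, from workcell import arm gives the robot as it stands.
- The arm moves only by the tool send_rows, never from a script. Its arguments are lists of equal length, an entry for each row: "gripper": the gripper's target within -1 to 1 (fully open at 1, half-way at 0, shut at -1); "xyz": the shift along the tool's x, y, z each as a share of 20 cm, from -1 to 1, a list of three; "turn": the turn about the tool's z as a share of 30 degrees, from -1 to 1. A call has 1 to 12 rows; each row is the pose to reach, as a shift and turn from the pose commanded when the call began, along the tool's axes at that moment; what a row does not reach only later rows make up. A row lasts 1/12 s, in which the tool goes at most 41.7 mm and 7.16 degrees, less where a joint would pass 70% of its speed; a pose out of reach is approached as far as the arm can. A call with a number of a shift or a turn outside -1 to 1 is refused whole. A call with a gripper value outside its range is refused whole. The fingers move at their own pace and stop on an object; "squeeze" is the grip in N (left out, the last holds). Time passes only in rows, so rows that repeat a pose let the fingers close. It gives the time, the measured TCP pose, the force, the opening and the grip force at its end, in the units of the state.
- arm.get_state(): the state, without advancing time (a new reading comes with each control period).
- arm.camera(name): name is "scene" or "top"; returns a dict with "img" (384x512x3 uint8, red, green, blue), "camera_matrix" (3x3 intrinsics, pixels), "k1" (the pictures are not rectified: a ray, as slopes to the right and down, at radius r is drawn at 1 + k1 r^2 times it, then the intrinsics apply), "R" (3x3) and "t" (3): a world point X has camera coordinates R X + t. Camera axes: x right, y down, z forward; pixel columns grow to the right and rows downward; lengths in m; the calibration is good to about 2 mm. A picture is of the moment at which its call begins. There is no depth.
- arm.close_job(): hands the job in; it is judged then, once.
The state is a dict: "clock": time; "joint_positions": joint angles; "dq": joint speeds; "joint_efforts": joint torques, N m; "position": TCP position; "tcp_rot": TCP orientation; "ft_force": force on the tool from outside, world axes, zero at the start; "moment": the same for the moment, N m; "gripper_width": opening from 0.0 (shut) to 1.0 (fully open); "finger_force": force on a finger pad.
Only numpy, scipy, OpenCV 4.12 (cv2) and the standard library are available. Lean on these libraries where they do the work, as an engineer would, in place of code of your own. Each camera call takes 0.05 s, during which the arm holds its last target. There are 200 camera calls.

## Task

Draw the white parts tray towards you, sliding it along the bench without lifting it, until its near side rests against the low metal stop rail. Then take the plate that has a flat on its edge out of the tray, turn it so that its flat matches the flat of the round holder's recess, set it fully home in there and let go of it, and only then swing the holder's clamp all the way over it. Leave the fully round plate in the tray and do not disturb the cup, silicone key, wax block and jar.

Things in the scene. Friction and masses are not known exactly. Their poses are not given: they have to be found in the camera images.
- rail_face (a point): Low fixed aluminium stop rail on the bench, 12 x 320 x 14 mm (x, y, z), near the robot. The point is the middle of its far face, which looks towards the tray, 7 mm above the bench; x points away from the robot square to that face, y along the rail to the left.
- tray_mid (a point): Open white plastic parts tray, loose, 130 mm deep (x) by 250 mm long (y), 20 mm high, walls and floor 4 mm thick, about 0.5 kg plus the two plates in it. It slides on the bench. The point is its centre, 10 mm above the bench; x points to its far wall, y along its length to the left.
- tray_front (a point): The middle of the outer face of the same tray's near wall, 65 mm from the tray's centre, 7 mm above the bench; axes as the tray's. It has to come to the rail's face.
- keyed_plate_mid (a point): Steel plate with one flat on its edge (D-shaped): 52 mm diameter, 12 mm thick, flat 16 mm from the axis, foot chamfered. On it an upright grip web, 10 mm thick (x), 30 mm long (y), up to 48 mm above the underside; a dark dot opposite the flat. 0.18 kg. Lies in the tray about 60 mm left or right of its centre. Point: on the axis, 24 mm above the underside; x square out through the flat, z up.
- round_plate_mid (a point): The other steel plate in the tray: same size, grip web and dot, but fully round, without a flat; it does not fit the holder. The point is on its axis 24 mm above its underside; x across the web, on the side away from the dot, z up.
- seat (a point): D-shaped recess of the fixed round grey model holder (94 mm foot, top 22 mm above the bench): 10 mm deep, 54.4 mm diameter, flat 17.2 mm from the centre (1.2 mm clearance all round), mouth chamfered. Point: centre of the recess floor, 12 mm above the bench; x square out through the flat, z up. The plate is home with its underside on this floor and its x along this x.
- clamp (a joint): Angle of the holder's clamp lever: 0 is fully shut, its steel tip over the seated plate's edge; 1.3 rad fully open; starts 1.1 to 1.3 open. It shuts counter-clockwise seen from above, stays where it is left, and needs about 1 N at the handle. Its underside is 26.5 mm above the bench: it passes over the plate only when that is home.
- clamp_handle (a point): Upright round black handle post of the clamp, 12 mm diameter, from the lever's upper face (32.5 mm above the bench) to 70 mm above the bench. The point is on the post's axis, 55 mm above the bench. It goes round the pivot at 43 mm; with the clamp shut it lies 95 mm from the recess centre along the seat's -y.
- clamp_pivot (a point): The vertical pivot axis of the clamp lever, 52 mm from the recess centre along the seat's -y, 30 mm above the bench.
- cup: Bystander: small open steel cup, 60 mm wide, 46 mm high; the point is at its underside.
- key: Bystander: purple curved silicone key, 37 x 66 x 15 mm; the point is at its underside.
- wax: Bystander: red wax block, 32 x 68 x 11 mm; the point is at its underside.
- jar: Bystander: white jar with a blue lid, 48 mm wide, 62 mm high; the point is at its underside.
Not all that is in view belongs to the job. What is shaped like the part that bears keyed_plate_mid but red is not meant.

How it is judged:
By the outcome, as a careful person would: the job done as asked, in the order asked, and still so for the second after the job is handed in, with the robot touching nothing.
It also fails if it takes over 64 s, if anything falls off the work surface, if the arm or the gripper's body presses on something with over 40 N, if the wrist force passes 120 N, or if a joint passes its speed limit or range.

## Working session

There is one attempt and no reset: what is moved stays moved. The work goes in short steps, Python scripts to look and compute and a tool call to move; the robot and the scene stay as the last step left them, time stands still between calls to the robot, and variables do not carry over. Pictures are saved under pics/ and viewed, at most 10 in all, crops included, and the job is handed in when it is done.

Besides the shell and the picture viewer there is one more tool, called after "Request:" in YAML: its name, and indented under it one key for each argument. send_rows: Moves the arm, as the interface text tells. Its arguments: {"type":"object","properties":{"gripper":{"type":"array"},"xyz":{"type":"array"},"turn":{"type":"array"},"squeeze":{"type":"number"}},"required":["gripper","xyz","turn"]}

```bash
mkdir -p pics
cat > h.py <<'E'
import numpy as np, cv2
from workcell import arm
def snap(n,f):
    c=arm.camera(n); cv2.imwrite(f'pics/{f}.png',cv2.cvtColor(c['img'],cv2.COLOR_RGB2BGR))
    np.savez(f'pics/{f}.npz',**c); return c
def crop(f,x0,y0,x1,y1,s):
    im=cv2.imread(f'pics/{f}.png')[y0:y1,x0:x1]
    cv2.imwrite(f'pics/{f}_c{x0}_{y0}.png',cv2.resize(im,None,fx=s,fy=s,interpolation=cv2.INTER_CUBIC))
def world(f,pts,z):
    c=np.load(f'pics/{f}.npz'); K=c['camera_matrix'];R=c['R'];t=c['t'];k=float(c['k1']);o=[]
    C=-R.T@t
    for u,v in pts:
        d=np.array([(u-K[0,2])/K[0,0],(v-K[1,2])/K[1,1]]);s=d.copy()
        for _ in range(20): s=d/(1+k*(s@s))
        r=R.T@np.array([s[0],s[1],1]); o.append(C+r*(z-C[2])/r[2])
    return np.array(o)
def pix(f,P):
    c=np.load(f'pics/{f}.npz'); K=c['camera_matrix'];P=np.atleast_2d(P)@c['R'].T+c['t']
    s=P[:,:2]/P[:,2:];s=s*(1+float(c['k1'])*(s**2).sum(1,keepdims=True))
    return s*[K[0,0],K[1,1]]+K[:2,2]
E
python3 -c "
from h import *
snap('top','t0');snap('scene','s0')
a=cv2.imread('pics/t0.png');b=cv2.imread('pics/s0.png')
cv2.imwrite('pics/t0b.png',cv2.resize(a,(800,600),interpolation=cv2.INTER_CUBIC))
print(arm.get_state())
c=np.load('pics/t0.npz');print(c['camera_matrix'],c['k1'],-c['R'].T@c['t'],c['R'])
"
```

```text
{'clock': 0.1, 'joint_positions': array([64.73270666, 23.59679089, -0.72757353, 91.49812797,  0.32027347,
       64.99058072, -4.70988587]), 'dq': array([-0.0108961 , -0.09817943,  0.00169839, -0.16059901, -0.0203737 ,
        0.04702674, -0.10839568]), 'joint_efforts': array([ 3.17512517e-03, -5.89094353e+01,  6.44054376e-01, -2.91711956e+01,
       -5.38073690e-02,  1.45143244e-02,  6.48130322e-05]), 'position': array([ 0.22743461, -0.58166577,  0.22188653]), 'tcp_rot': array([-1.79916725e+02,  5.66366476e-03,  2.13599807e+01]), 'ft_force': array([0.23975278, 0.49932289, 0.88802922]), 'moment': array([ 0.00413153, -0.03095652, -0.00181457]), 'finger_force': 0.0, 'gripper_width': 1.001915808842851}
[[397.14013924   0.         254.61921559]
 [  0.         397.14013924 197.15970883]
 [  0.           0.           1.        ]] -0.059651340711782214 [ 0.38050296 -0.03624467  1.12388188] [[ 5.80005990e-04 -9.99942198e-01  1.07361451e-02]
 [-9.87188331e-01 -2.28558426e-03 -1.59543019e-01]
 [ 1.59558335e-01 -1.05060613e-02 -9.87132595e-01]]
```

View pics/t0b.png

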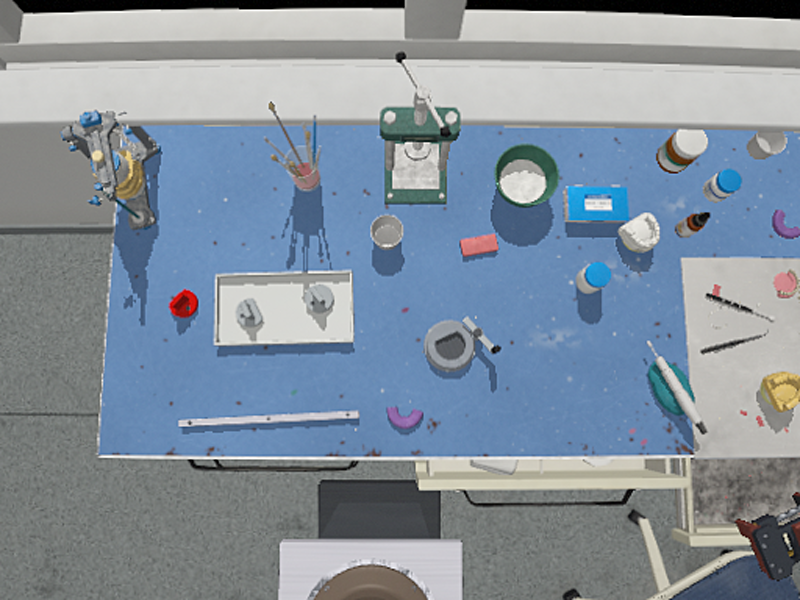

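View pics/s0.png

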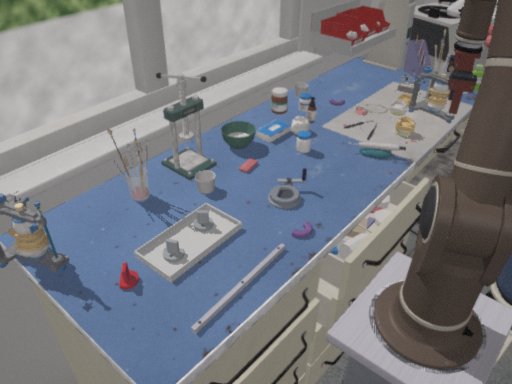

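```bash
python3 -c "
from h import *
crop('t0',110,165,240,282,5);crop('t0',260,195,330,250,10)
"
```

```text
(no output)
```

View pics/t0_c110_165.png

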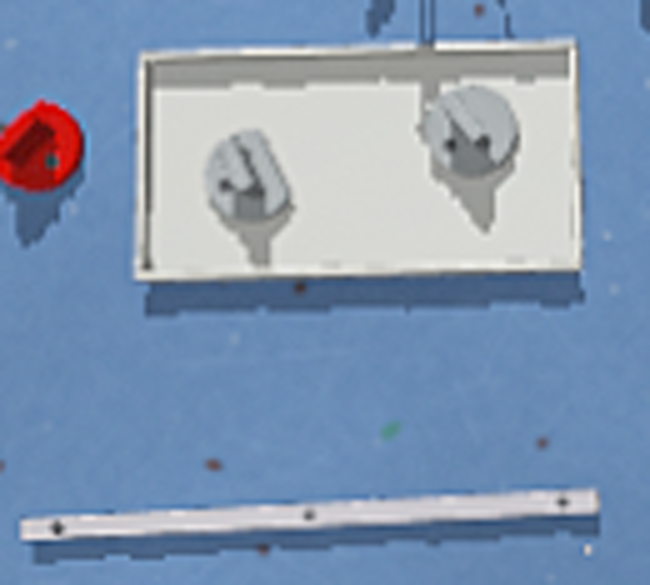

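View pics/t0_c260_195.png

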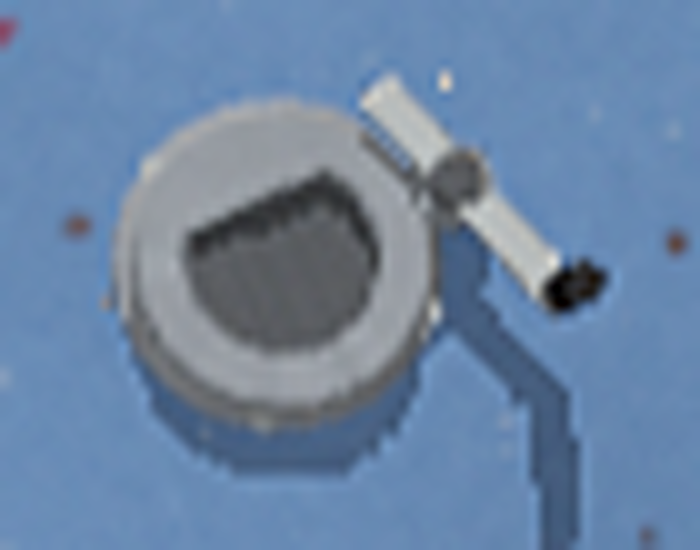

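```bash
python3 -c "
from h import *
np.set_printoptions(precision=4,suppress=True)
T=lambda L,s,o:[(a/s+o[0]-.4,b/s+o[1]-.4) for a,b in L]
a=lambda L,z:world('t0',T(L,5,(110,165)),z)
b=lambda L,z:world('t0',T(L,10,(260,195)),z)
tr=a([(140,53),(577,40),(580,270),(136,278)],.02);print('tray',tr,tr.mean(0))
for i in range(4): d=tr[(i+1)%4]-tr[i];print(np.linalg.norm(d),np.degrees(np.arctan2(d[1],d[0])))
r=a([(21,521),(598,490),(598,512),(22,540)],.014);print('rail',r)
d=r[0]-r[1];print(np.linalg.norm(d),np.degrees(np.arctan2(-d[0],d[1])))
print('keyed edge',a([(205,180),(245,128),(268,140),(290,180),(292,200),(250,222)],.016))
print('round',a([(430,135),(470,86),(518,130),(475,178)],.016))
h=b([(185,240),(325,172),(380,250),(285,352),(190,275)],.022);print('rec',h)
d=h[0]-h[1];print('yaw',np.degrees(np.arctan2(-d[0],d[1])))
print('rim',b([(138,260),(437,262),(280,100),(275,405)],.022))
print('pivot',b([(458,178)],.037),'handle',b([(592,280)],.07),b([(575,285)],.05))
print(pix('t0',[[.5,0,0]]))
"
```

```text
tray [[0.6215 0.2853 0.02  ]
 [0.6295 0.0363 0.02  ]
 [0.4981 0.033  0.02  ]
 [0.4929 0.2814 0.02  ]] [0.5605 0.159  0.02  ]
0.2491346687773356 -88.16547477254719
0.13138467192594863 -178.5530655160033
0.24850501683863388 91.20439072905653
0.12864891368966766 1.725813686032026
rail [[0.3582 0.3414 0.014 ]
 [0.3767 0.022  0.014 ]
 [0.3647 0.0219 0.014 ]
 [0.3479 0.3403 0.014 ]]
0.31992888195768626 3.3121639413176522
keyed edge [[0.5491 0.2459 0.016 ]
 [0.5789 0.2244 0.016 ]
 [0.5721 0.211  0.016 ]
 [0.5492 0.1977 0.016 ]
 [0.5378 0.1961 0.016 ]
 [0.5252 0.2194 0.016 ]]
round [[0.5751 0.1191 0.016 ]
 [0.6035 0.097  0.016 ]
 [0.5781 0.0693 0.016 ]
 [0.5506 0.0931 0.016 ]]
rec [[ 0.4982 -0.1135  0.022 ]
 [ 0.5173 -0.1529  0.022 ]
 [ 0.4954 -0.168   0.022 ]
 [ 0.467  -0.1411  0.022 ]
 [ 0.4884 -0.1148  0.022 ]]
yaw 25.943483627397068
rim [[ 0.4926 -0.1003  0.022 ]
 [ 0.4921 -0.1839  0.022 ]
 [ 0.5377 -0.1405  0.022 ]
 [ 0.4522 -0.1381  0.022 ]]
pivot [[ 0.5139 -0.1881  0.037 ]] handle [[ 0.4824 -0.2189  0.07  ]] [[ 0.483  -0.2177  0.05  ]]
[[237.6418 218.7191]]
```

```bash
cat >> h.py <<'E'
def go(x,y,z,yaw,s=None):
    s=s or arm.get_state();p=s['position'];r,pi,w=s['tcp_rot'];a=np.radians(w)
    d=np.array([x,y,z])-p
    X=[np.cos(a),np.sin(a)];Y=[np.sin(a),-np.cos(a)]
    print('t',round(s['clock'],2),'sh',np.round(np.array([d[:2]@X,d[:2]@Y,-d[2]])/.2,4),'turn',round(-(yaw-w)/30,4),
     'steps',np.abs(d).max()/.0417,'p',p.round(4),np.round(s['tcp_rot'],2),'F',s['ft_force'].round(1),'w',round(s['gripper_width'],3))
E
python3 -c "
from h import *
print(world('t0',[(195,121),(247,131),(285,131)],0))
go(.42,-.40,.22,10);go(.55,0.1,.2,3.3)"
```

```text
[[ 0.79045589  0.12867351  0.        ]
 [ 0.75985861 -0.02560876  0.        ]
 [ 0.76039779 -0.13786516  0.        ]]
t 0.1 sh [ 1.2275 -0.4952  0.0094] turn 0.3787 steps 4.617875171450806 p [ 0.2274 -0.5817  0.2219] [-1.7992e+02  1.0000e-02  2.1360e+01] F [0.2 0.5 0.9] w 1.002
t 0.1 sh [ 2.7434 -2.5868  0.1094] turn 0.602 steps 16.34690100574605 p [ 0.2274 -0.5817  0.2219] [-1.7992e+02  1.0000e-02  2.1360e+01] F [0.2 0.5 0.9] w 1.002
```

Request:
send_rows:
  gripper: [1, 1, 1, 1, 1, 1, 1, 1]
  xyz:
    - [1, -1, 0]
    - [1, -1, 0]
    - [1, -1, 0]
    - [1, -1, 0]
    - [1, -1, 0]
    - [1, -1, 0]
    - [1, -1, 0]
    - [1, -1, 0]
  turn: [0.6, 0.6, 0.6, 0.6, 0.6, 0.6, 0.6, 0.6]

```text
clock: 0.77
position: [0.3439, -0.3166, 0.2227]
tcp_rot: [-179.9, -0.1, 3.8]
ft_force: [0.8, 0.1, 0.1]
gripper_width: 0.998
finger_force: 0.0
```

Request:
send_rows:
  gripper: [1, 1, 1, 1, 1, 1, 1, 1]
  xyz:
    - [1, -1, 0]
    - [1, -1, 0]
    - [1, -1, 0]
    - [1, -1, 0]
    - [1, -1, 0]
    - [1, -1, 0]
    - [1, -1, 0]
    - [1, -1, 0]
  turn: [0, 0, 0, 0, 0, 0, 0, 0]

```text
clock: 1.43
position: [0.5326, -0.1051, 0.2223]
tcp_rot: [-179.8, -0.1, 3.8]
ft_force: [0.4, 0.7, -0.2]
gripper_width: 1.0
finger_force: 0.0
```

```bash
python3 -c "
from h import *
go(.665,0.157,.1,3.3)"
```

```text
t 1.43 sh [ 0.7479 -1.2631  0.6114] turn 0.0177 steps 6.284320829187595 p [ 0.5326 -0.1051  0.2223] [-1.7981e+02 -1.0000e-01  3.8300e+00] F [ 0.4  0.7 -0.2] w 1.0
```

Request:
send_rows:
  gripper: [1, 1, 1, 1, 1, 1, 1, 1, 1, 1, 1]
  xyz:
    - [0.2, -1, 0]
    - [0.2, -1, 0]
    - [0.2, -1, 0]
    - [0.2, -1, 0]
    - [0.2, -1, 0]
    - [0.75, -1, 0.3]
    - [0.75, -1, 0.6]
    - [0.75, -1, 0.6]
    - [0.75, -1, 0.6]
    - [0.75, -1, 0.6]
    - [0.75, -1, 0.6]
  turn: [0, 0, 0, 0, 0, 0, 0, 0, 0, 0, 0]

```text
clock: 2.35
position: [0.6655, 0.0956, 0.0981]
tcp_rot: [180.0, 0.4, 3.3]
ft_force: [0.3, 0.3, 0.6]
gripper_width: 1.001
finger_force: 0.0
```

```bash
python3 -c "
from h import *
go(.665,0.157,.007,3.3)"
```

```text
t 2.35 sh [ 0.0154 -0.3068  0.4555] turn 0.0006 steps 2.184752886864031 p [0.6655 0.0956 0.0981] [179.96   0.42   3.32] F [0.3 0.3 0.6] w 1.001
```

Request:
send_rows:
  gripper: [1, 1, 1, 1, 1, 1]
  xyz:
    - [0.015, -0.3, 0]
    - [0.015, -0.3, 0.2]
    - [0.015, -0.3, 0.4]
    - [0.015, -0.3, 0.45]
    - [0.015, -0.3, 0.45]
    - [0.015, -0.3, 0.45]
  turn: [0, 0, 0, 0, 0, 0]

```text
clock: 2.85
position: [0.6673, 0.1556, 0.0148]
tcp_rot: [180.0, -0.1, 3.3]
ft_force: [0.6, 0.3, 0.2]
gripper_width: 1.001
finger_force: 0.0
```

Request:
send_rows:
  gripper: [1, 1, 1, 1, 1, 1, 1, 1, 1, 1, 1, 1]
  xyz:
    - [-0.05, 0, 0]
    - [-0.1, 0, 0]
    - [-0.15, 0, 0]
    - [-0.2, 0, 0]
    - [-0.25, 0, 0]
    - [-0.3, 0, 0]
    - [-0.35, 0, 0]
    - [-0.4, 0, 0]
    - [-0.45, 0, 0]
    - [-0.5, 0, 0]
    - [-0.55, 0, 0]
    - [-0.6, 0, 0]
  turn: [0, 0, 0, 0, 0, 0, 0, 0, 0, 0, 0, 0]

```text
clock: 3.85
position: [0.5513, 0.1495, 0.017]
tcp_rot: [-179.9, -0.6, 3.2]
ft_force: [5.4, 0.3, -1.0]
gripper_width: 0.999
finger_force: 2.8
```

```bash
python3 -c "
from h import *
go(.512,0.15,.007,3.3)
snap('top','t1');crop('t1',110,165,240,282,5)"
```

```text
t 3.85 sh [-0.1958 -0.0134  0.0501] turn -0.0026 steps 0.9413331803414695 p [0.5513 0.1495 0.017 ] [-179.92   -0.58    3.22] F [ 5.4  0.3 -1. ] w 0.999
```

View pics/t1_c110_165.png

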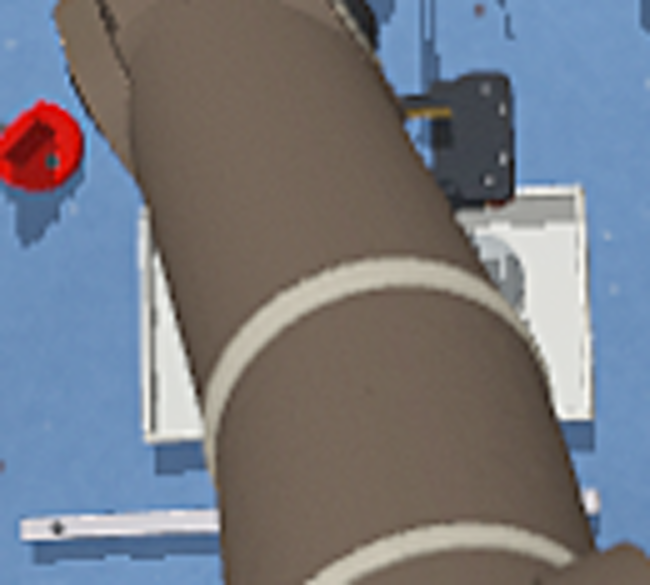

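Request:
send_rows:
  gripper: [1, 1, 1, 1, 1, 1, 1, 1, 1, 1]
  xyz:
    - [0.02, 0, 0.02]
    - [0.02, 0, 0.05]
    - [0, 0, 0.05]
    - [-0.05, 0, 0.05]
    - [-0.08, 0, 0.05]
    - [-0.11, 0, 0.05]
    - [-0.14, 0, 0.05]
    - [-0.16, 0, 0.05]
    - [-0.17, 0, 0.05]
    - [-0.17, 0, 0.05]
  turn: [0, 0, 0, 0, 0, 0, 0, 0, 0, 0]

```text
clock: 4.73
position: [0.5128, 0.148, 0.0029]
tcp_rot: [-180.0, -0.0, 3.4]
ft_force: [2.6, -1.0, 1.6]
gripper_width: 1.004
finger_force: 1.5
```

Request:
send_rows:
  gripper: [1, 1, 1, 1]
  xyz:
    - [-0.02, 0, 0]
    - [-0.03, 0, 0]
    - [-0.04, 0, 0]
    - [-0.04, 0, 0]
  turn: [0, 0, 0, 0]

```text
clock: 5.07
position: [0.5122, 0.1475, 0.0046]
tcp_rot: [-179.9, -0.7, 3.2]
ft_force: [20.0, -1.0, -4.7]
gripper_width: 1.0
finger_force: 10.2
```

Request:
send_rows:
  gripper: [1, 1, 1, 1, 1, 1, 1, 1, 1, 1, 1]
  xyz:
    - [0.06, 0, 0]
    - [0.12, 0, 0]
    - [0.12, 0, -0.2]
    - [0.12, 0, -0.4]
    - [0.12, 0, -0.6]
    - [0.12, 0, -0.8]
    - [0.12, 0.3, -0.9]
    - [0.12, 0.5, -0.9]
    - [0.12, 0.7, -0.9]
    - [0.12, 0.9, -0.9]
    - [0.12, 1, -0.9]
  turn: [0, 0, 0, 0, 0, 0, 0, 0, 0, 0, 0]

```text
clock: 5.98
position: [0.5389, -0.0535, 0.1825]
tcp_rot: [180.0, 0.1, 3.3]
ft_force: [1.2, -0.0, 0.2]
gripper_width: 0.998
finger_force: 0.0
```

```bash
python3 -c "
from h import *
print(arm.get_state()['joint_positions'].round(1))
go(.43,0.2,.2,30)
snap('top','t2');crop('t2',110,165,240,282,5)"
```

```text
[ 14.5  19.  -17.4 104.8   6.7  57.3 -92.3]
t 5.98 sh [-0.47   -1.2969 -0.0877] turn -0.8894 steps 6.0793003305763875 p [ 0.5389 -0.0535  0.1825] [1.7998e+02 1.5000e-01 3.3200e+00] F [ 1.2 -0.   0.2] w 0.998
```

View pics/t2_c110_165.png

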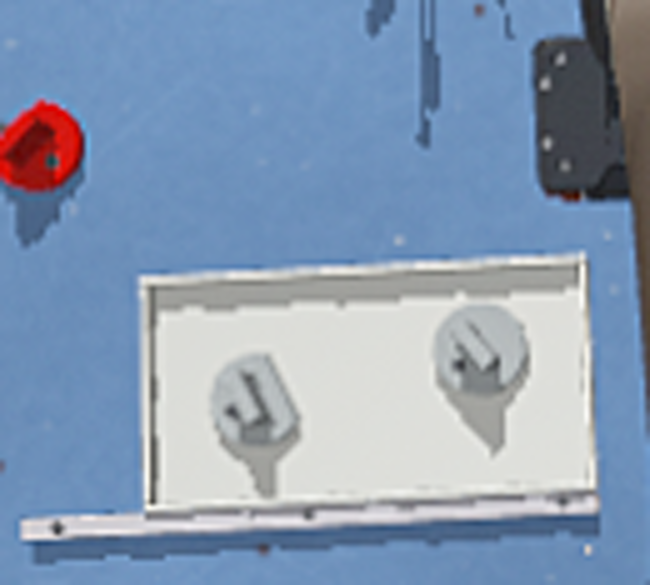

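```bash
cat > ov.py <<'E'
from h import *
def D(c,yaw,r,f,z,n=120):
    a=np.linspace(0,2*np.pi,n);p=np.c_[r*np.cos(a),r*np.sin(a)];p[:,0]=np.minimum(p[:,0],f)
    p=p if f<r else p
    y=np.radians(yaw);R=np.array([[np.cos(y),-np.sin(y)],[np.sin(y),np.cos(y)]])
    return np.c_[p@R.T+c,np.full(n,z)]
def box(c,yaw,hx,hy,z):
    y=np.radians(yaw);R=np.array([[np.cos(y),-np.sin(y)],[np.sin(y),np.cos(y)]])
    return np.c_[np.array([(-hx,-hy),(hx,-hy),(hx,hy),(-hx,hy),(-hx,-hy)])@R.T+c,np.full(5,z)]
def panel(f,c3,curves,s=13,W=400,H=300):
    u,v=pix(f,c3)[0];x0=int(u-W/s/2);y0=int(v-H/s/2)
    im=cv2.imread(f'pics/{f}.png')[y0:y0+H//s+1,x0:x0+W//s+1]
    im=cv2.resize(im,None,fx=s,fy=s,interpolation=cv2.INTER_CUBIC)
    for P,col in curves:
        q=((pix(f,P)-[x0,y0]+.5)*s).astype(int);cv2.polylines(im,[q.reshape(-1,1,2)],False,col,1)
    print(f,x0,y0);return im[:H,:W]
E
cat > fit.py <<'E'
from ov import *
from scipy.optimize import least_squares
P=world('t2',[(a/5+110-.4,b/5+165-.4) for a,b in [(211,408),(222,376),(258,352),(258,447),(228,437),(285,440)]],.016)[:,:2]
c=least_squares(lambda c:np.hypot(*(P-c).T)-.026,[.45,.21]).x
yaw=-60
print(c)
S=np.array([.4945,-.1405]);sy=25
snap('scene','s2')
pc=[(D(c,yaw,.026,.016,.016),(0,255,0)),(box(c,yaw,.005,.015,.052),(0,0,255))]
sc=[(D(S,sy,.0272,.0172,.022),(0,255,0)),(D(S,sy,.0272,.0172,.012),(255,0,0)),(D(S,sy,.047,.05,.0),(0,255,255))]
A=[panel('t2',[*c,.02],pc),panel('s2',[*c,.02],pc)];B=[panel('t0',[*S,.02],sc),panel('s0',[*S,.02],sc)]
cv2.imwrite('pics/ov1.png',np.vstack([np.hstack(A),np.hstack(B)]))
E
python3 fit.py
```

```text
[0.42529957 0.21076004]
t2 145 233
s2 197 260
t0 272 208
s0 268 180
```

View pics/ov1.png

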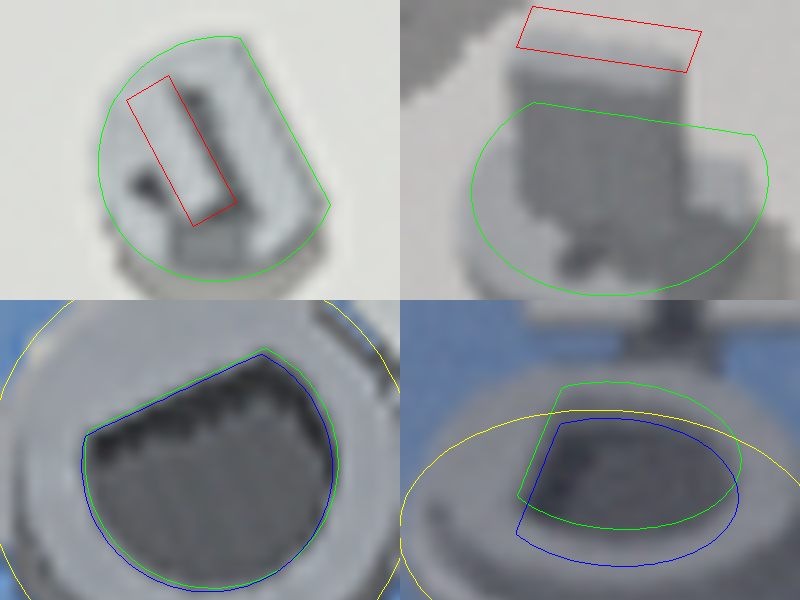

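Request:
send_rows:
  gripper: [0, 0, 0, 0, 0, 0, 0]
  xyz:
    - [-0.2, -1, 0]
    - [-0.3, -1, 0]
    - [-0.4, -1, 0]
    - [-0.45, -1, 0]
    - [-0.45, -1, 0]
    - [-0.45, -1, 0]
    - [-0.45, -1, 0]
  turn: [-0.82, -0.82, -0.82, -0.82, -0.82, -0.82, -0.82]

```text
clock: 6.67
position: [0.4351, 0.1475, 0.1824]
tcp_rot: [-179.9, 0.1, 28.4]
ft_force: [0.2, -0.9, -0.7]
gripper_width: 0.519
finger_force: 0.0
```

```bash
python3 -c "
from h import *
go(.4253,0.2108,.09,28)"
```

```text
t 6.67 sh [ 0.1073 -0.302   0.4622] turn 0.013 steps 2.21693286342525 p [0.4351 0.1475 0.1824] [-1.7993e+02  1.3000e-01  2.8390e+01] F [ 0.2 -0.9 -0.7] w 0.519
```

Request:
send_rows:
  gripper: [0, 0, 0, 0, 0, 0, 0]
  xyz:
    - [0.107, -0.302, 0]
    - [0.107, -0.302, 0.2]
    - [0.107, -0.302, 0.4]
    - [0.107, -0.302, 0.46]
    - [0.107, -0.302, 0.46]
    - [0.107, -0.302, 0.46]
    - [0.107, -0.302, 0.46]
  turn: [0.01, 0.01, 0.01, 0.01, 0.01, 0.01, 0.01]

```text
clock: 7.25
position: [0.4301, 0.2068, 0.0915]
tcp_rot: [180.0, -0.0, 27.6]
ft_force: [-0.4, -0.5, 0.5]
gripper_width: 0.5
finger_force: 0.0
```

```bash
python3 -c "
from h import *
go(.4253,0.2108,.024,28)"
```

```text
t 7.25 sh [-0.0121 -0.0289  0.3376] turn -0.0128 steps 1.6191038258054755 p [0.4301 0.2068 0.0915] [ 1.7999e+02 -3.0000e-02  2.7610e+01] F [-0.4 -0.5  0.5] w 0.5
```

Request:
send_rows:
  gripper: [0, 0, 0, 0, 0, 0]
  xyz:
    - [-0.012, -0.029, 0.1]
    - [-0.012, -0.029, 0.2]
    - [-0.012, -0.029, 0.3]
    - [-0.012, -0.029, 0.33]
    - [-0.012, -0.029, 0.33]
    - [-0.012, -0.029, 0.33]
  turn: [0, 0, 0, 0, 0, 0]

```text
clock: 7.75
position: [0.4255, 0.2111, 0.0258]
tcp_rot: [180.0, -0.1, 27.6]
ft_force: [0.7, 0.5, -0.1]
gripper_width: 0.502
finger_force: 0.0
```

```bash
python3 -c "
from h import *
go(.4253,0.2108,.024,28)"
```

```text
t 7.75 sh [-0.0015  0.0011  0.009 ] turn -0.0123 steps 0.04333385706855177 p [0.4255 0.2111 0.0258] [ 1.7999e+02 -7.0000e-02  2.7630e+01] F [ 0.7  0.5 -0.1] w 0.502
```

Close.

Request:
send_rows:
  gripper: [-1, -1, -1, -1, -1, -1, -1, -1]
  xyz:
    - [0, 0, 0.008]
    - [0, 0, 0.008]
    - [0, 0, 0.008]
    - [0, 0, 0.008]
    - [0, 0, 0.008]
    - [0, 0, 0.008]
    - [0, 0, 0.008]
    - [0, 0, 0.008]
  turn: [0, 0, 0, 0, 0, 0, 0, 0]
  squeeze: 25

```text
clock: 8.42
position: [0.4247, 0.2111, 0.0233]
tcp_rot: [180.0, -0.0, 27.7]
ft_force: [-0.9, -0.5, 4.9]
gripper_width: 0.114
finger_force: 25.0
```

```bash
python3 -c "
from h import *
go(.4253,0.2108,.124,28)
snap('scene','s3')"
```

```text
t 8.42 sh [ 0.0018  0.0025 -0.5036] turn -0.0112 steps 2.415374511683825 p [0.4247 0.2111 0.0233] [ 1.7999e+02 -2.0000e-02  2.7660e+01] F [-0.9 -0.5  4.9] w 0.114
```

Request:
send_rows:
  gripper: [-1, -1, -1, -1, -1, -1, -1]
  xyz:
    - [0, 0, -0.03]
    - [0, 0, -0.1]
    - [0, 0, -0.2]
    - [0, 0, -0.35]
    - [0, 0, -0.5]
    - [0, 0, -0.55]
    - [0, 0, -0.55]
  turn: [0, 0, 0, 0, 0, 0, 0]

```text
clock: 9.05
position: [0.426, 0.2116, 0.1354]
tcp_rot: [180.0, -0.3, 27.6]
ft_force: [0.5, 0.1, -1.7]
gripper_width: 0.114
finger_force: 25.0
```

Request:
send_rows:
  gripper: [-1, -1, -1, -1, -1, -1, -1, -1, -1, -1]
  xyz:
    - [0, 0.1, 0]
    - [0, 0.25, 0]
    - [0, 0.4, 0]
    - [-0.1, 0.55, 0]
    - [-0.2, 0.7, 0]
    - [-0.2, 0.85, 0]
    - [-0.3, 1, 0]
    - [-0.3, 1, 0]
    - [-0.3, 1, 0]
    - [-0.3, 1, 0]
  turn: [-0.2, -0.4, -0.6, -0.8, -1, -1, -1, -1, -1, -1]

```text
clock: 9.88
position: [0.4635, 0.0063, 0.1319]
tcp_rot: [-179.9, 0.0, 57.6]
ft_force: [0.3, 0.7, -2.2]
gripper_width: 0.111
finger_force: 25.0
```

```bash
python3 -c "
from h import *
go(.4945,-.1405,.13,115)
print(arm.get_state()['joint_positions'].round(1))"
```

```text
t 9.88 sh [-0.537   0.5237  0.0095] turn -1.9121 steps 3.520124466395194 p [0.4635 0.0063 0.1319] [-1.7989e+02  3.0000e-02  5.7640e+01] F [ 0.3  0.7 -2.2] w 0.111
[ 20.7  17.4 -32.4 117.2  12.2  48.7 -51. ]
```

Request:
send_rows:
  gripper: [-1, -1, -1, -1, -1, -1, -1, -1]
  xyz:
    - [-0.1, 0.1, 0]
    - [-0.2, 0.2, 0]
    - [-0.3, 0.3, 0]
    - [-0.4, 0.4, 0]
    - [-0.5, 0.5, 0]
    - [-0.537, 0.524, 0]
    - [-0.537, 0.524, 0]
    - [-0.537, 0.524, 0]
  turn: [-0.2, -0.4, -0.6, -0.8, -1, -1, -1, -1]

```text
clock: 10.55
position: [0.4953, -0.139, 0.1325]
tcp_rot: [-180.0, -0.1, 87.6]
ft_force: [0.4, 1.3, -1.5]
gripper_width: 0.109
finger_force: 25.0
```

Request:
send_rows:
  gripper: [-1, -1, -1, -1, -1, -1, -1]
  xyz:
    - [0, 0, 0]
    - [0, 0, 0]
    - [0, 0, 0]
    - [0, 0, 0]
    - [0, 0, 0]
    - [0, 0, 0]
    - [0, 0, 0]
  turn: [-0.2, -0.4, -0.6, -0.8, -0.91, -0.91, -0.91]

```text
clock: 11.13
position: [0.4954, -0.1387, 0.1331]
tcp_rot: [180.0, -0.0, 114.9]
ft_force: [-0.3, -1.0, -1.9]
gripper_width: 0.114
finger_force: 25.0
```

```bash
python3 -c "
from h import *
go(.4945,-.1405,.08,115)
print(arm.get_state()['joint_positions'].round(1))"
```

```text
t 11.13 sh [-0.0062 -0.0081  0.2653] turn -0.0017 steps 1.2724569257773146 p [ 0.4954 -0.1387  0.1331] [ 1.7999e+02 -3.0000e-02  1.1495e+02] F [-0.3 -1.  -1.9] w 0.114
[ 42.5  24.  -40.6 110.3  19.4  52.7  17.4]
```

Request:
send_rows:
  gripper: [-1, -1, -1, -1, -1, -1]
  xyz:
    - [-0.006, -0.008, 0.1]
    - [-0.006, -0.008, 0.2]
    - [-0.006, -0.008, 0.3]
    - [-0.006, -0.008, 0.36]
    - [-0.006, -0.008, 0.36]
    - [-0.006, -0.008, 0.36]
  turn: [0, 0, 0, 0, 0, 0]

```text
clock: 11.63
position: [0.4944, -0.1417, 0.061]
tcp_rot: [-180.0, -0.1, 115.0]
ft_force: [0.0, -0.1, -1.5]
gripper_width: 0.115
finger_force: 25.0
```

```bash
cat > chk.py <<'E'
from ov import *
go(.4945,-.1405,.0313,115)
s=arm.get_state();c=s['position'][:2];zb=s['position'][2]-.0193;w=s['tcp_rot'][2]-90
snap('scene','s4');snap('top','t4')
S=np.array([.4945,-.1405]);sy=25
sc=[(D(S,sy,.0272,.0172,.022),(0,255,0)),(D(S,sy,.047,.05,.0),(0,255,255))]
pc=[(D(c,w,.026,.016,zb+.012),(0,0,255)),(D(c,w,.026,.016,zb),(0,0,255))]
A=[panel('s4',[*S,.03],sc+pc),panel('s4',[*S,.03],[])];B=[panel('t4',[*S,.03],sc+pc),panel('s0',[*S,.02],sc)]
cv2.imwrite('pics/ov2.png',np.vstack([np.hstack(A),np.hstack(B)]))
E
python3 chk.py
```

```text
t 11.63 sh [0.0052 0.0029 0.1484] turn -0.0012 steps 0.7115253737840836 p [ 0.4944 -0.1417  0.061 ] [-1.7997e+02 -5.0000e-02  1.1496e+02] F [ 0.  -0.1 -1.5] w 0.115
s4 268 177
s4 268 177
t4 272 208
s0 268 180
```

View pics/ov2.png

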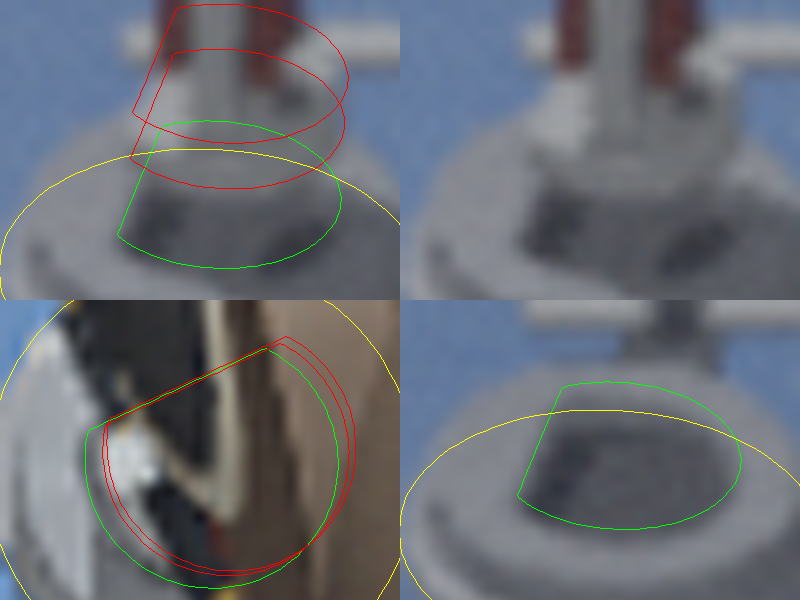

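Request:
send_rows:
  gripper: [-1, -1, -1, -1, -1, -1, -1, -1]
  xyz:
    - [0.005, 0.003, 0.03]
    - [0.005, 0.003, 0.06]
    - [0.005, 0.003, 0.08]
    - [0.005, 0.003, 0.095]
    - [0.005, 0.003, 0.11]
    - [0.005, 0.003, 0.12]
    - [0.005, 0.003, 0.12]
    - [0.005, 0.003, 0.12]
  turn: [0, 0, 0, 0, 0, 0, 0, 0]

```text
clock: 12.4
position: [0.4946, -0.1417, 0.0369]
tcp_rot: [-180.0, 0.0, 114.9]
ft_force: [0.2, -2.0, -2.8]
gripper_width: 0.109
finger_force: 25.0
```

```bash
python3 -c "
from h import *
go(.4945,-.1405,.0313,115);print(arm.get_state()['moment'])"
```

```text
t 12.4 sh [0.0058 0.0021 0.0281] turn -0.0018 steps 0.1349789054066844 p [ 0.4946 -0.1417  0.0369] [-1.7999e+02  1.0000e-02  1.1495e+02] F [ 0.2 -2.  -2.8] w 0.109
[-0.48121115 -0.23064715 -0.03395653]
```

Request:
send_rows:
  gripper: [-1, -1, -1, -1, -1, -1]
  xyz:
    - [0, 0, 0.01]
    - [0, 0, 0.02]
    - [0, 0, 0.03]
    - [0, 0, 0.035]
    - [0, 0, 0.035]
    - [0, 0, 0.035]
  turn: [0, 0, 0, 0, 0, 0]

```text
clock: 12.9
position: [0.4948, -0.1418, 0.0312]
tcp_rot: [-180.0, 0.1, 114.9]
ft_force: [-4.1, -2.4, 15.0]
gripper_width: 0.111
finger_force: 25.0
```

Request:
send_rows:
  gripper: [-0.3, -0.3, -0.3, -0.3, -0.3, -0.3]
  xyz:
    - [0, 0, -0.01]
    - [0, 0, -0.01]
    - [0, 0, -0.01]
    - [0, 0, -0.01]
    - [0, 0, -0.01]
    - [0, 0, -0.01]
  turn: [0, 0, 0, 0, 0, 0]

```text
clock: 13.4
position: [0.4945, -0.1413, 0.0318]
tcp_rot: [-180.0, -0.0, 115.0]
ft_force: [-0.8, -0.5, 0.3]
gripper_width: 0.352
finger_force: 0.0
```

Request:
send_rows:
  gripper: [-0.3, -0.3, -0.3, -0.3, -0.3, -0.3, -0.3, -0.3, -0.3]
  xyz:
    - [0, 0, -0.05]
    - [0, 0, -0.15]
    - [0, 0, -0.3]
    - [0, 0, -0.45]
    - [0, 0, -0.55]
    - [0, 0, -0.55]
    - [0, 0, -0.55]
    - [0, 0, -0.55]
    - [0, 0, -0.55]
  turn: [0, 0, 0, 0, 0, 0, 0.2, 0.4, 0.4]

```text
clock: 14.15
position: [0.4943, -0.1415, 0.1421]
tcp_rot: [-180.0, 0.0, 102.7]
ft_force: [0.4, 0.6, -0.3]
gripper_width: 0.35
finger_force: 0.0
```

```bash
python3 -c "
from ov import *
go(.4945,-.1405,.14,115)
S=np.array([.4945,-.1405])
snap('scene','s5')
sc=[(D(S,25,.026,.016,.024),(0,0,255))]
A=[panel('s5',[*S,.03],[],13,400,400),panel('s5',[*S,.03],sc,13,400,400)]
cv2.imwrite('pics/ov3.png',np.hstack(A))"
```

```text
t 14.15 sh [0.0046 0.0021 0.0103] turn -0.4105 steps 0.0491741174570278 p [ 0.4943 -0.1415  0.1421] [-1.7999e+02  1.0000e-02  1.0268e+02] F [ 0.4  0.6 -0.3] w 0.35
s5 268 173
s5 268 173
```

View pics/ov3.png

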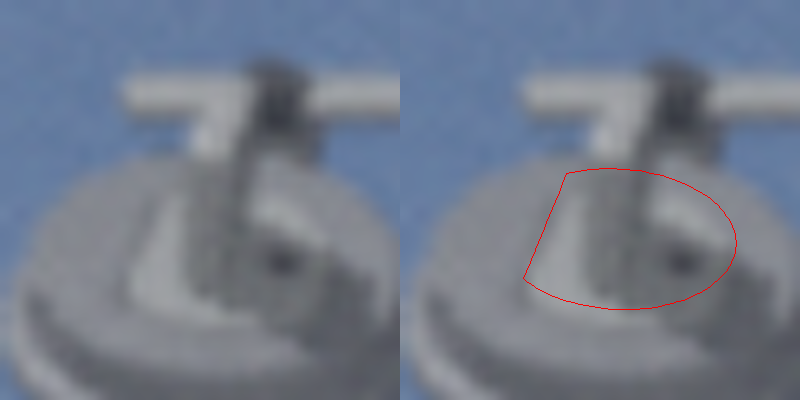

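```bash
python3 -c "
from h import *
go(.4827,-.2185,.1,79)"
```

```text
t 14.2 sh [-0.3626 -0.1437  0.2097] turn 0.8021 steps 1.849724294028244 p [ 0.4943 -0.1414  0.1419] [-1.7997e+02  1.0000e-02  1.0306e+02] F [-0.2 -0.3 -0.5] w 0.348
```

Request:
send_rows:
  gripper: [0, 0, 0, 0, 0, 0, 0]
  xyz:
    - [-0.2, -0.1, 0]
    - [-0.363, -0.144, 0]
    - [-0.363, -0.144, 0]
    - [-0.363, -0.144, 0.2]
    - [-0.363, -0.144, 0.2]
    - [-0.363, -0.144, 0.2]
    - [-0.363, -0.144, 0.2]
  turn: [0.2, 0.4, 0.6, 0.8, 0.8, 0.8, 0.8]

```text
clock: 14.78
position: [0.483, -0.2178, 0.1026]
tcp_rot: [-180.0, -0.0, 79.3]
ft_force: [0.8, -0.2, 0.7]
gripper_width: 0.499
finger_force: 0.0
```

```bash
python3 -c "
from h import *
go(.4827,-.2185,.042,79)"
```

```text
t 14.78 sh [-0.0036 -0.0008  0.3029] turn 0.0112 steps 1.4528460912117642 p [ 0.483  -0.2178  0.1026] [-1.7996e+02 -4.0000e-02  7.9330e+01] F [ 0.8 -0.2  0.7] w 0.499
```

Request:
send_rows:
  gripper: [0, 0, 0, 0, 0, 0]
  xyz:
    - [0, 0, 0.1]
    - [0, 0, 0.2]
    - [0, 0, 0.27]
    - [0, 0, 0.3]
    - [0, 0, 0.3]
    - [0, 0, 0.3]
  turn: [0, 0, 0, 0, 0, 0]

```text
clock: 15.28
position: [0.4836, -0.2185, 0.0431]
tcp_rot: [179.9, 0.0, 79.1]
ft_force: [-1.0, -0.6, -0.6]
gripper_width: 0.5
finger_force: 0.0
```

Request:
send_rows:
  gripper: [-1, -1, -1, -1, -1, -1]
  xyz:
    - [0, 0, 0]
    - [0, 0, 0]
    - [0, 0, 0]
    - [0, 0, 0]
    - [0, 0, 0]
    - [0, 0, 0]
  turn: [0, 0, 0, 0, 0, 0]
  squeeze: 5

```text
clock: 15.78
position: [0.4828, -0.2188, 0.0423]
tcp_rot: [180.0, 0.0, 79.0]
ft_force: [-1.2, 0.0, 2.8]
gripper_width: 0.135
finger_force: 5.0
```

```bash
python3 -c "
from h import *
s=arm.get_state()
P=np.array([.5165,-.1882])
print(s['finger_force'],s['position'][:2]-P,np.degrees(np.arctan2(*(s['position'][:2]-P)[::-1])),np.hypot(*(s['position'][:2]-P)))
for f in [-126,-114,-102,-90,-78,-65,-62]:
  a=np.radians(f);go(*(P+.043*np.array([np.cos(a),np.sin(a)])),s['position'][2],s['tcp_rot'][2],s)"
```

```text
5.000324919819832 [-0.03372861 -0.03059449] -137.78951152341932 0.04553726012707559
t 15.78 sh [-0.0125  0.0455 -0.    ] turn -0.0 steps 0.2027301136956547 p [ 0.4828 -0.2188  0.0423] [1.800e+02 2.000e-02 7.896e+01] F [-1.2  0.   2.8] w 0.135
t 15.78 sh [-0.0271  0.088  -0.    ] turn -0.0 steps 0.38942292415889107 p [ 0.4828 -0.2188  0.0423] [1.800e+02 2.000e-02 7.896e+01] F [-1.2  0.   2.8] w 0.135
t 15.78 sh [-0.0325  0.1326 -0.    ] turn -0.0 steps 0.5944462562235384 p [ 0.4828 -0.2188  0.0423] [1.800e+02 2.000e-02 7.896e+01] F [-1.2  0.   2.8] w 0.135
t 15.78 sh [-0.0286  0.1774 -0.    ] turn -0.0 steps 0.8088396064672698 p [ 0.4828 -0.2188  0.0423] [1.800e+02 2.000e-02 7.896e+01] F [-1.2  0.   2.8] w 0.135
t 15.78 sh [-0.0154  0.2204 -0.    ] turn -0.0 steps 1.0232329567110012 p [ 0.4828 -0.2188  0.0423] [1.800e+02 2.000e-02 7.896e+01] F [-1.2  0.   2.8] w 0.135
t 15.78 sh [ 0.0086  0.2627 -0.    ] turn -0.0 steps 1.2446330178545626 p [ 0.4828 -0.2188  0.0423] [1.800e+02 2.000e-02 7.896e+01] F [-1.2  0.   2.8] w 0.135
t 15.78 sh [ 0.0155  0.2716 -0.    ] turn -0.0 steps 1.2929469733687877 p [ 0.4828 -0.2188  0.0423] [1.800e+02 2.000e-02 7.896e+01] F [-1.2  0.   2.8] w 0.135
```

Request:
send_rows:
  gripper: [-1, -1, -1, -1, -1, -1, -1, -1, -1, -1, -1, -1]
  xyz:
    - [-0.006, 0.022, 0]
    - [-0.012, 0.045, 0]
    - [-0.02, 0.067, 0]
    - [-0.027, 0.088, 0]
    - [-0.03, 0.11, 0]
    - [-0.032, 0.132, 0]
    - [-0.031, 0.155, 0]
    - [-0.029, 0.177, 0]
    - [-0.023, 0.2, 0]
    - [-0.015, 0.22, 0]
    - [-0.005, 0.24, 0]
    - [-0.005, 0.24, 0]
  turn: [0, 0, 0, 0, 0, 0, 0, 0, 0, 0, 0, 0]

```text
clock: 16.78
position: [0.5311, -0.2282, 0.042]
tcp_rot: [179.9, -0.0, 79.0]
ft_force: [1.0, -0.8, -2.5]
gripper_width: 0.137
finger_force: 5.0
```

```bash
python3 -c "
from h import *
s=arm.get_state()
P=np.array([.5165,-.1882]);v=s['position'][:2]-P
print(np.degrees(np.arctan2(*v[::-1])),np.hypot(*v))
for f in [-65,-60]:
  a=np.radians(f);go(*(P+.043*np.array([np.cos(a),np.sin(a)])),s['position'][2],s['tcp_rot'][2],s)"
```

```text
-69.87320967572013 0.04256663602223943
t 16.78 sh [ 0.0082  0.0164 -0.    ] turn -0.0 steps 0.08454337321821687 p [ 0.5311 -0.2282  0.042 ] [ 1.7992e+02 -3.0000e-02  7.9010e+01] F [ 1.  -0.8 -2.5] w 0.137
t 16.78 sh [ 0.0199  0.031  -0.    ] turn -0.0 steps 0.1643374918069425 p [ 0.5311 -0.2282  0.042 ] [ 1.7992e+02 -3.0000e-02  7.9010e+01] F [ 1.  -0.8 -2.5] w 0.137
```

Request:
send_rows:
  gripper: [-1, -1, -1, -1, -1, -1]
  xyz:
    - [0.005, 0.01, 0]
    - [0.01, 0.018, 0]
    - [0.015, 0.025, 0]
    - [0.02, 0.032, 0]
    - [0.025, 0.04, 0]
    - [0.025, 0.04, 0]
  turn: [0, 0, 0, 0, 0, 0]

```text
clock: 17.28
position: [0.535, -0.2268, 0.0414]
tcp_rot: [-179.6, 0.1, 78.9]
ft_force: [-10.4, -4.3, 4.9]
gripper_width: 0.187
finger_force: 5.0
```

```bash
python3 -c "
from h import *
s=arm.get_state()
P=np.array([.5165,-.1882]);v=s['position'][:2]-P
print(np.degrees(np.arctan2(*v[::-1])),np.hypot(*v),s['ft_force'])"
```

```text
-64.35400586748912 0.042834051634280536 [-10.42046143  -4.26810462   4.86124837]
```

Request:
send_rows:
  gripper: [0, 0, 0, 0, 0, 0]
  xyz:
    - [-0.01, -0.015, 0]
    - [-0.01, -0.015, 0]
    - [-0.01, -0.015, 0]
    - [-0.01, -0.015, 0]
    - [-0.01, -0.015, 0]
    - [-0.01, -0.015, 0]
  turn: [0, 0, 0, 0, 0, 0]

```text
clock: 17.78
position: [0.5356, -0.2266, 0.0422]
tcp_rot: [180.0, -0.0, 79.0]
ft_force: [-0.1, -0.1, -0.4]
gripper_width: 0.496
finger_force: 0.0
```

Request:
send_rows:
  gripper: [0, 0, 0, 0, 0, 0, 0, 0, 0, 0, 0, 0]
  xyz:
    - [0, 0, -0.1]
    - [0, 0, -0.3]
    - [0, 0, -0.5]
    - [0, 0, -0.7]
    - [-0.2, 0, -0.8]
    - [-0.4, 0, -0.8]
    - [-0.6, 0, -0.8]
    - [-0.8, 0, -0.8]
    - [-1, 0, -0.8]
    - [-1, 0, -0.8]
    - [-1, 0, -0.8]
    - [-1, 0, -0.8]
  turn: [0, 0, 0, 0, 0, 0, 0, 0, 0, 0, 0, 0]

```text
clock: 18.78
position: [0.4973, -0.4222, 0.2017]
tcp_rot: [-180.0, -0.1, 79.0]
ft_force: [0.8, 0.2, -0.0]
gripper_width: 0.499
finger_force: 0.0
```

```bash
python3 -c "
from h import *
go(.4945,-.1405,.14,115)
snap('top','t6');snap('scene','s6')
a=cv2.resize(cv2.imread('pics/t6.png')[190:270,110:340],None,fx=3.4,fy=3.4,interpolation=cv2.INTER_CUBIC)
b=cv2.resize(cv2.imread('pics/s6.png')[150:260,130:330],None,fx=2.9,fy=2.9,interpolation=cv2.INTER_CUBIC)
im=np.zeros((a.shape[0]+b.shape[0],a.shape[1],3),np.uint8);im[:a.shape[0]]=a;im[a.shape[0]:,:b.shape[1]]=b
cv2.imwrite('pics/fin.png',im);print(im.shape)"
```

```text
t 18.78 sh [ 1.3799 -0.2829  0.3087] turn -1.2008 steps 6.755690161964926 p [ 0.4973 -0.4222  0.2017] [-1.800e+02 -7.000e-02  7.898e+01] F [ 0.8  0.2 -0. ] w 0.499
(591, 782, 3)
```

View pics/fin.png

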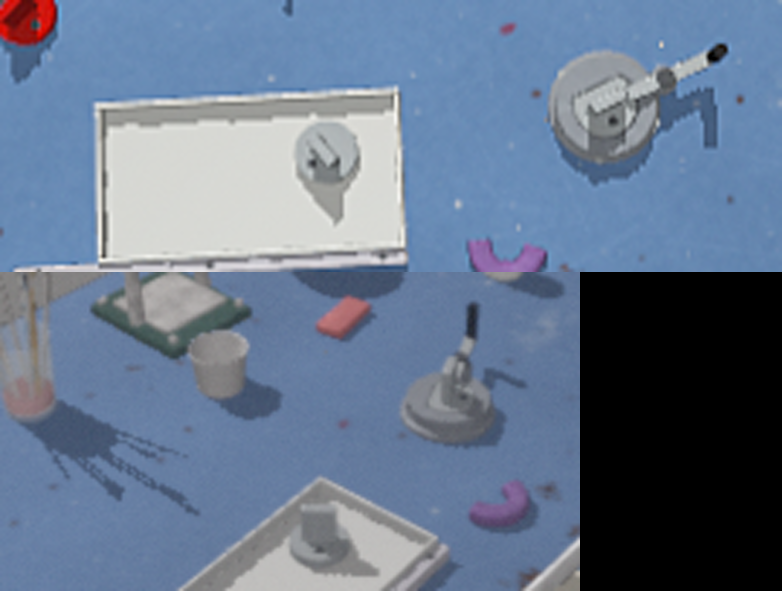

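```bash
python3 -c "
from h import *
P=np.array([.5165,-.1882])
h=world('t6',[(110+717/3.4-.4,190+52/3.4-.4)],.068)[0][:2];print(h,np.degrees(np.arctan2(*(h-P)[::-1])))
arm.close_job()"
```

```text
[ 0.53047587 -0.22495617] -69.1815979229451
the job is handed in; nothing more can be done
```

The job is handed in. The tray is against the rail, pressed there at about 20 N. The flat-edged plate is home in the holder. I pushed the clamp to its stop, and the last picture shows it over the plate; that picture put the handle about 4° short of shut, which I took as reading error and did not re-check. The round plate is still in the tray, and the arm is clear of everything.

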